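# Check the air reservoir with a push-on pressure gauge

### The job

Check the pressure in the air reservoir: pick up the gauge, push its cup down over the slender brass valve stem on the reservoir's top until the white rod comes well out of the barrel, and hold it there for about a second so it can be read. Then stand the gauge upright back on the round grey rubber mat and let go. Do not push the gauge onto any of the other fittings.

Things in the scene. Friction and masses are not known exactly. Their poses are not given: they have to be found in the camera images.
- gauge_grip (a point): Loose push-on gauge, 240 g, 113 mm tall, upright on the mat: steel cup, rim down, 48 mm wide; dark level barrel 18 mm thick, 54 mm above the rim, 35 mm to -x and 55 mm to +x; above it a black grip block 24 (x) by 28 (y) mm, 63 to 113 mm above the rim. This point is on the upright axis in the grip, 95 mm above the rim: grasp it from above, closing along y, across the barrel. z up.
- gauge_rod (a joint): Metres the white rod stands out of the barrel's +x end: 0 at rest, at most 0.044. Inside the cup's 38 mm wide mouth, 14 mm above the rim, is a sprung rubber disc, 28 mm across; pushing it up takes 1.5 N at first, about 7 N fully pressed. The rod goes out twice as far as the disc goes up, and springs back when the gauge is lifted off.
- valve_tip (a point): Top centre of the valve stem's brass tube: slender, threaded, 12 mm thick on a 16 mm black foot, upright on the reservoir's flat top, this point 24 mm above that flat top. A thin pin stands 2 to 8 mm out of it with the hidden pressure. With the cup's rim down on the flat top round the stem, the rod stands 24 to 36 mm out.
- tank: Air reservoir: fixed grey round flat tank, 200 mm across, 90 mm high; origin at the centre of its underside, z up. Its flat top has three fittings in any order, 50 mm from its centre and 87 mm apart, at most 35 mm high: the slender valve stem, a thick steel plug with a small square head, and a brass relief valve with a pull ring.
- mat: Round grey rubber mat fixed on the bench, 150 mm across, 4 mm thick; origin at the centre of its underside, z up. The gauge starts on it and goes back on it.
There are look-alikes about, which are no part of the job. What is shaped like the part that bears gauge_grip but blue or pink is not meant.

How it is judged:
By the outcome, as a careful person would: the job done as asked, in the order asked, and still so for the second after the job is handed in, with the robot touching nothing.
It also fails if it takes over 45 s, if anything falls off the work surface, if the arm or the gripper's body presses on something with over 40 N, if the wrist force passes 120 N, or if a joint passes its speed limit or range.

### The arm

A 6-joint arm with a two-finger parallel gripper is mounted at the origin on the work surface. World frame = base frame: x ahead of the robot, y to its left, z up, the work surface at z = 0. Lengths are in mm, angles in degrees, forces in N, time in s.
With the tool pointing down it reaches from about 350 to 850 mm from the base axis. Payload 8.1 kg.
Tool frame: the origin (TCP) lies at the very end of the fingers, on their centre line; the grasp point (between the pads) lies 19 mm behind it; z points along the fingers, y is the direction in which the jaws open and shut (so a half turn about z gives the same grasp; the last joint's range is limited). The gripper opens to 85 mm and grips with 20 to 120 N. Pads are 22 mm wide; open, the fingers measure 114 mm over their backs; the gripper's body (76 mm by 85 mm) begins 54 mm behind the grasp point. The pads swing forward as they close: fully open they stand 13 mm farther back than shut.
Start: joints at [60.367, 7.471, 85.268, -0, 87.261, -4.893], TCP at [251.084, 544.942, 231.292] pointing down, gripper open.
Joint ranges: [-169.43, 169.43], [-51.17, 129.36], [1.28, 143.12], [-76.62, 256.62], [0, 156.53], [-152.29, 152.29]. Speed limits (degrees/s): [136.94, 136.94, 159.86, 180, 180, 180].

### API

Orientations are given as [roll, pitch, yaw] about the fixed x, y, z axes, in that order (R = Rz(yaw) Ry(pitch) Rx(roll)).
In Python, from bench import sensors, viewer, job gives the robot as it stands.
- The arm moves only by the shell command python3 -m pendant 'ROWS' [FORCE]. ROWS is JSON, one flat list of numbers, 5 for each row, row after row: the shift along the world's x, y, z in mm, then the turn about the world's z in rad, then the finger opening in mm, from 0 to 85.4. In form: [x, y, z, twist, hand, x, y, z, twist, hand, ...]. A call has 1 to 12 rows; each row shifts and turns the pose as measured when the row begins; what a row does not reach is not made up. A row lasts 1/12 s, in which the tool goes at most 41.7 mm and 7.16 degrees, less where a joint would pass 70% of its speed; a pose out of reach is approached as far as the arm can. A call with a gripper value outside its range is refused whole. The fingers move at their own pace and stop on an object; FORCE is the grip in N (left out, the last holds). Time passes only in rows, so rows that do not move let the fingers close. It gives the time, the measured TCP pose, the force and the opening at its end, in the units of the state.
- sensors.sense(): the state, without advancing time (a new reading comes with each control period).
- viewer.snapshot(name): name is "scene" or "top" or "wrist"; returns a dict with "frame" (384x512x3 uint8, blue, green, red), "z_map" (384x512 float32, mm along the optical axis (not along the pixel's ray), 0 where there is no reading), "fx", "fy", "cx", "cy" (pixels), "view" (4x4, takes a point from world to camera coordinates). Camera axes: x right, y down, z forward; pixel columns grow to the right and rows downward; lengths in mm; the calibration is good to about 2 mm. A picture is of the moment at which its call begins.
- job.hand_in(): hands the job in, once; it reports no verdict.
The state is a dict: "time": time; "joint_pos": joint angles; "qd": joint speeds; "joint_efforts": joint torques, N m; "tool_pos": TCP position; "tcp_rot": TCP orientation; "ft_force": force on the tool from outside, world axes, zero at the start; "wrist_torque": the same for the moment, N m; "finger_gap": finger opening in mm.
Only numpy, scipy, OpenCV 4.12 (cv2) and the standard library are available. Lean on these libraries where they do the work, as an engineer would, in place of code of your own. Each camera call takes 0.05 s, during which the arm holds its last target.

## Working session

There is one attempt and no reset: what is moved stays moved. The work goes in short steps, Python scripts to look and compute and a shell command to move; the robot and the scene stay as the last step left them, time stands still between calls to the robot, and variables do not carry over. Pictures are saved under pics/ and viewed, and the job is handed in when it is done.

```bash
mkdir -p pics; cat > h.py <<'E'
import numpy as np,cv2
from bench import sensors,viewer,job
def snap(n,f):
    s=viewer.snapshot(n); cv2.imwrite(f'pics/{f}.png',s['frame']); np.savez(f'pics/{f}.npz',**s); return s
def cloud(s):
    z=s['z_map'].astype(float); v,u=np.indices(z.shape)
    P=np.stack([(u-s['cx'])/s['fx']*z,(v-s['cy'])/s['fy']*z,z,np.ones_like(z)],-1)
    W=P@np.linalg.inv(s['view']).T
    W=W[...,:3]; W[z==0]=np.nan; return W
E
python3 - <<'E'
from h import *
print(sensors.sense())
for n in('scene','top','wrist'): snap(n,n+'0')
E
```

```text
{'time': 0.0, 'joint_pos': array([ 6.03668319e+01,  7.51506976e+00,  8.53308981e+01, -4.16789496e-04,
        8.72634358e+01, -4.89325713e+00]), 'qd': array([-0.02411767, -0.04552817,  0.00893312, -0.02546989,  0.02177133,
        0.04692569]), 'joint_efforts': array([ 8.42570813e-06, -5.69420421e+01, -5.00546980e+01, -3.46698980e-04,
        1.52079243e-02, -5.22510709e-05]), 'tool_pos': array([250.79916173, 544.43695365, 230.22934385]), 'tcp_rot': array([-1.79890960e+02, -8.91733601e-03,  1.55260101e+02]), 'ft_force': array([-0.6839429, -1.2781093,  0.1369269]), 'wrist_torque': array([ 0.0363021 ,  0.00722305, -0.01088531]), 'finger_gap': 85.63996543401689}
```

View pics/scene0.png

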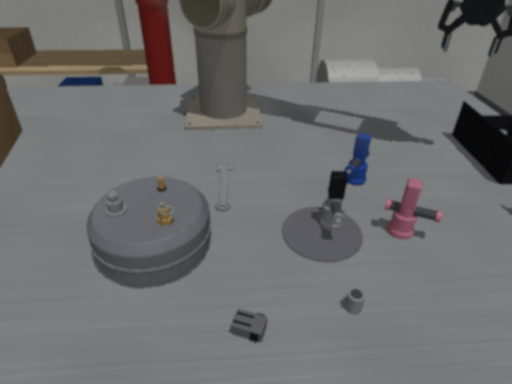

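View pics/top0.png

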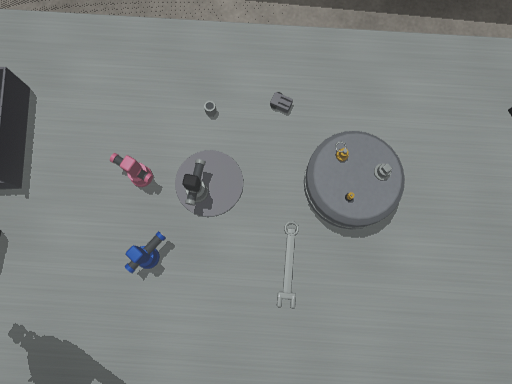

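View pics/wrist0.png

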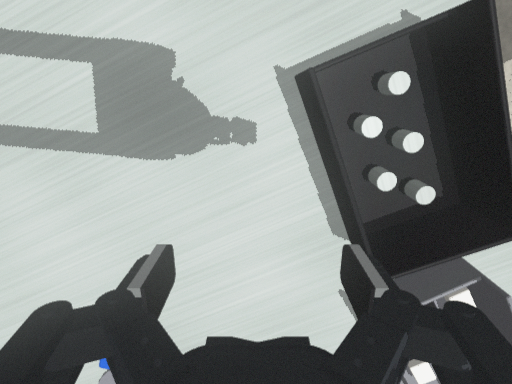

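The gauge is black on the mat, at about (193,183) in top. The tank is at (355,180): the slender brass stem is at (350,197), the ring relief valve at (343,153) and the steel plug at (384,171). Next I measure them.

```bash
python3 - <<'E'
from h import *
s=dict(np.load('pics/top0.npz')); W=cloud(s)
im=s['frame']
a=cv2.resize(im[140:225,165:240],None,fx=5,fy=5,interpolation=cv2.INTER_NEAREST)
b=cv2.resize(im[120:240,300:410],None,fx=3.5,fy=3.5,interpolation=cv2.INTER_NEAREST)
h=max(a.shape[0],b.shape[0]); c=np.zeros((h,a.shape[1]+b.shape[1],3),np.uint8); c[:a.shape[0],:a.shape[1]]=a; c[:b.shape[0],a.shape[1]:]=b
cv2.imwrite('pics/crop0.png',c)
def reg(u0,u1,v0,v1,zlo,zhi,lab):
    w=W[v0:v1,u0:u1].reshape(-1,3); w=w[(w[:,2]>zlo)&(w[:,2]<zhi)]
    print(lab,len(w),'mean',w.mean(0).round(1),'min',w.min(0).round(1),'max',w.max(0).round(1)); return w
print('bench z',np.nanmedian(W[330:380,200:400,2]))
g=reg(170,225,150,215,105,130,'griptop')
bar=reg(170,225,150,215,58,78,'barrel')
x=bar[:,:2]-bar[:,:2].mean(0); e,v=np.linalg.eigh(np.cov(x.T)); print('barrel dir',np.degrees(np.arctan2(v[1,1],v[0,1])),x@v[:,1]@np.ones(len(x)),(x@v[:,1]).min(),(x@v[:,1]).max())
mat=reg(165,250,140,225,2,7,'mat')
def circ(w):
    import cv2
    return cv2.minEnclosingCircle(w[:,:2].astype(np.float32))
print('mat circ',circ(mat))
t=reg(295,415,120,240,86,94,'tank top'); print(circ(t))
f=reg(340,360,188,206,100,140,'stem')
f=reg(340,360,188,206,110,140,'stem hi')
reg(330,353,138,165,98,140,'relief'); reg(372,398,158,182,98,140,'plug')
print(np.array2string(W[188:206,343:358,2].round(0)))
E
```

```text
bench z 0.7480975015712943
griptop 190 mean [522.1 202.  116.1] min [510.1 187.9 105. ] max [535.7 217.6 121. ]
barrel 298 mean [533.  199.8  66.2] min [485.5 184.9  58. ] max [580.2 217.9  78. ]
barrel dir 172.2079858770858 -1.3703527201869292e-10 -47.364236665015035 47.42979726685636
mat 2953 mean [547.  175.2   4.1] min [449.3  88.1   2. ] max [648.8 286.7   7. ]
mat circ ((553.367431640625, 187.82652282714844), 130.21502685546875)
tank top 5756 mean [ 557.3 -123.6   90.1] min [ 470.  -216.2   86. ] max [652.2 -34.1  94. ]
((560.4429931640625, -124.25324249267578), 93.11550903320312)
stem 38 mean [ 512.8 -107.1  112.5] min [ 507.9 -112.2  101.8] max [ 518.1 -102.5  117.1]
stem hi 31 mean [ 513.2 -107.6  114.2] min [ 507.9 -112.2  110.5] max [ 518.1 -102.8  117.1]
relief 129 mean [599.8 -89.6 113.5] min [ 585.9 -104.3   98.1] max [617.9 -74.7 126.2]
plug 154 mean [ 567.2 -171.6  115.1] min [ 557.2 -185.7   98.1] max [ 580.7 -162.5  127.3]
[[ 91.  92.  91.  91.  89.  90.  90.  90.  89.  89.  90.  90.  89.  91.
   92.]
 [ 91.  90.  91.  89.  89.  88.  90.  92.  92.  90.  88.  nan  89
[... 595 characters left out ...]
. 100. 107. 111. 115. 114. 116. 116.  93.  91.  92.
   92.]
 [ 90.  88.  94.  94.  97. 103. 109. 114. 111. 112.  92.  91.  91.  92.
   90.]
 [ 89.  91.  91.  95.  94.  95. 102. 104.  99.  96.  89.  91.  89.  89.
   91.]
 [ 92.  89.  91.  93.  92.  96.  96.  93.  94.  89.  90.  92.  89.  91.
   90.]
 [ 89.  90.  89.  93.  92.  93.  92.  92.  90.  90.  90.  88.  90.  91.
   91.]
 [ 91.  90.  92.  89.  90.  89.  91.  90.  90.  91.  92.  89.  91.  92.
   90.]
 [ 92.  88.  90.  92.  93.  93.  91.  91.  92.  91.  89.  90.  87.  91.
   90.]
 [ 92.  93.  90.  88.  91.  89.  89.  88.  90.  89.  90.  90.  89.  89.
   90.]
 [ 89.  89.  91.  89.  89.  90.  92.  89.  93.  91.  91.  93.  91.  90.
   91.]]
```

View pics/crop0.png

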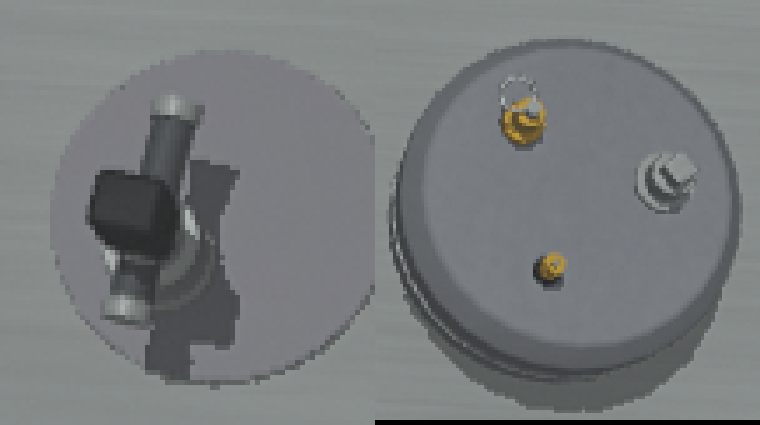

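```bash
python3 - <<'E'
from h import *
s=dict(np.load('pics/top0.npz')); W=cloud(s); im=s['frame'].astype(int)
# mat: low green-vs-red (purplish) colour vs bench
print(im[165,215],im[200,260],im[190,180])
d=(im[...,2]-im[...,1]); m=(d>-2)&(W[...,2]<9); m[:,:160]=0;m[:,255:]=0;m[:135]=0;m[230:]=0
m=cv2.morphologyEx(m.astype(np.uint8),cv2.MORPH_OPEN,np.ones((5,5)))
c=max(cv2.findContours(m,0,1)[0],key=cv2.contourArea); print(cv2.boundingRect(c),cv2.minEnclosingCircle(c))
w=W[m>0]; w=w[np.isfinite(w[:,0])]; print(cv2.minEnclosingCircle(cv2.convexHull(w[:,:2].astype(np.float32))), w.min(0),w.max(0))
p=W[145:200,100:160].reshape(-1,3); p=p[p[:,2]>20]; print('pink',p.min(0),p.max(0),len(p))
p=W[225:280,115:170].reshape(-1,3); p=p[p[:,2]>20]; print('blue',p.min(0),p.max(0))
# scene cam check of stem
s=dict(np.load('pics/scene0.npz')); W=cloud(s)
w=W[174:194,152:170].reshape(-1,3); w=w[(w[:,2]>106)&(w[:,2]<130)]; print('scene stem',w.mean(0),w.min(0),w.max(0),len(w))
w=W[165:200,322:352].reshape(-1,3); w=w[(w[:,2]>80)&(w[:,2]<130)]; print('scene grip',w.mean(0),w.min(0),w.max(0),len(w))
for n in('top','scene'):
    s=dict(np.load(f'pics/{n}0.npz'))
    q=s['view']@np.array([513,-107.5,114,1]); print(n,s['fx']*q[0]/q[2]+s['cx'],s['fy']*q[1]/q[2]+s['cy'])
E
```

```text
[130 124 124] [137 138 133] [131 126 125]
(212, 188, 29, 15) ((226.08824157714844, 194.2058868408203), 15.233288764953613)
((546.75048828125, 179.91917419433594), 73.95404052734375) [ 5.02603423e+02  1.09855613e+02 -2.94397708e-01] [619.27767935 252.57816202   8.82994768]
pink [525.07507648 292.40186185  20.65996196] [584.63417945 382.60086091 116.37618585] 659
blue [342.27101809 250.73874106  20.55303056] [427.75860616 322.48964459 117.0311024 ]
scene stem [ 517.69823905 -108.21273564  111.66590691] [ 509.86918232 -114.28397227  106.30210286] [ 521.50712737 -102.88281216  115.60342734] 45
scene grip [532.47469853 200.18637281 103.06859728] [514.45258243 187.64181002  80.21575584] [539.80176956 216.0475366  118.32484826] 400
top 350.62666411708005 195.4215243253194
scene 160.8380123781873 176.865149329517
```

```bash
python3 -m pendant '[22,-28,0,0.03,65,22,-28,0,0.03,65,22,-28,0,0.03,65,22,-28,0,0.03,65,22,-28,0,0.03,65,22,-28,0,0.03,65,22,-28,0,0.03,65,22,-28,0,0.03,65,22,-28,0,0.03,65,22,-28,0,0.025,65,20,-25,0,0,65,0,0,0,0,65]' 60
```

```text
time: 1.15
tool_pos: [494.1, 224.0, 225.9]
tcp_rot: [-179.6, -0.2, 173.5]
ft_force: [-0.1, -0.3, 0.1]
finger_gap: 65.2
```

```bash
python3 -m pendant '[15,-12,-10,-0.02,65,13,-10,-10,0,65,0,0,0,0,65]'; python3 - <<'E'
from h import *
s=sensors.sense(); print(s['tool_pos'],s['tcp_rot'])
snap('wrist','wrist1'); snap('top','top1')
E
```

```text
time: 1.4
tool_pos: [523.8, 199.2, 205.2]
tcp_rot: [-179.6, -0.2, 172.1]
ft_force: [-0.4, -0.2, -0.9]
finger_gap: 65.2
[523.81918125 199.19827795 205.23485109] [-179.61699728   -0.23644379  172.05096488]
```

View pics/wrist1.png

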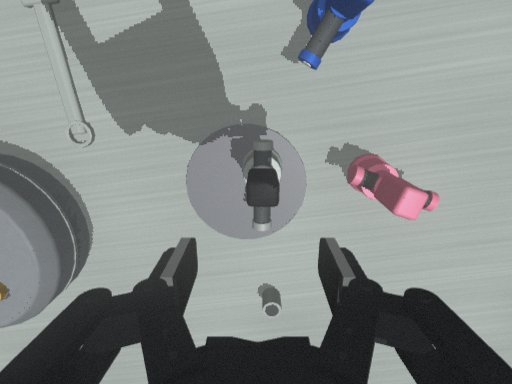

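The wrist view shows the gauge grip at (262,188), centred between the fingers (midpoint at about column 258) and aligned with them. I cross-check its position with the wrist depth.

```bash
python3 - <<'E'
from h import *
s=dict(np.load('pics/wrist1.npz')); W=cloud(s)
w=W[150:240,230:300].reshape(-1,3); g=w[(w[:,2]>112)&(w[:,2]<124)]; print('grip',g.min(0),g.max(0),np.percentile(g,[5,95],axis=0).mean(0),len(g), cv2.minAreaRect(g[:,:2].astype(np.float32)))
b=w[(w[:,2]>58)&(w[:,2]<70)]; print('barrel',b.min(0),b.max(0),cv2.minAreaRect(b[:,:2].astype(np.float32)))
m=W[120:240,180:310].reshape(-1,3); m=m[(m[:,2]>2.6)&(m[:,2]<6)]; print('mat',m.mean(0),np.percentile(m,[.5,99.5],axis=0).mean(0))
E
```

```text
grip [510.62307171 188.08452549 112.01976679] [535.4015662  217.40257937 118.99122241] [522.45645564 202.72012622 115.83305346] 829 ((522.7838745117188, 202.97915649414062), (27.2651424407959, 22.657127380371094), 81.79732513427734)
barrel [494.643223   184.21411424  58.04577086] [581.26077066 215.1795251   69.99212803] ((537.6588745117188, 200.41065979003906), (20.793127059936523, 86.27207946777344), 81.9581298828125)
mat [542.87531339 173.93819598   3.7144176 ] [546.42110319 179.79361571   4.02814598]
```

```bash
python3 -m pendant '[0,2,-20,0,65,0,1,-25,0,65,0,0,-25,0,65,0,0,-25,0,65,0,0,-20,0,65,0,0,0,0,65]'
```

```text
time: 2.0
tool_pos: [521.2, 211.1, 94.4]
tcp_rot: [180.0, 0.2, 172.4]
ft_force: [-0.6, -0.2, -2.3]
finger_gap: 64.9
```

```bash
python3 -m pendant '[1,-5,0,0,65,0,-2,0,0,65,0,0,0,0,65]'
```

```text
time: 2.25
tool_pos: [521.5, 205.9, 96.9]
tcp_rot: [179.9, 0.2, 172.6]
ft_force: [-0.1, -0.1, -0.2]
finger_gap: 64.8
```

```bash
python3 -m pendant '[1,-3,-8,0,65,0,0,-8,0,65,0,0,0,0,65]'
```

```text
time: 2.5
tool_pos: [525.6, 203.5, 84.6]
tcp_rot: [179.7, 0.6, 172.6]
ft_force: [-1.1, -0.3, -0.2]
finger_gap: 65.1
```

```bash
python3 -m pendant '[-2,0,-4,0,65,0,0,0,0,65]';python3 -m pendant '[0,0,0,0,65]'
```

```text
time: 2.67
tool_pos: [523.9, 203.3, 80.5]
tcp_rot: [179.7, 0.7, 172.6]
ft_force: [-1.3, -0.3, -0.6]
finger_gap: 65.2
time: 2.75
tool_pos: [523.9, 203.3, 80.5]
tcp_rot: [179.7, 0.7, 172.6]
ft_force: [0.1, 0.5, 0.2]
finger_gap: 65.0
```

Well placed, so I close.

```bash
python3 -m pendant '[0,0,0,0,40,0,0,0,0,20,0,0,0,0,20,0,0,0,0,20,0,0,0,0,20,0,0,0,0,20]' 60; python3 -m pendant '[0,0,0,0,20,0,0,0,0,20]' 60
```

```text
time: 3.25
tool_pos: [524.0, 203.3, 80.7]
tcp_rot: [179.7, 0.7, 172.6]
ft_force: [0.1, -0.7, -0.1]
finger_gap: 27.4
time: 3.42
tool_pos: [524.1, 203.4, 80.8]
tcp_rot: [179.7, 0.7, 172.6]
ft_force: [-0.4, 0.6, -0.3]
finger_gap: 27.5
```

```bash
python3 -m pendant '[0,0,10,0,20,0,0,25,0,20,0,0,30,0,20,0,0,30,0,20,0,0,30,0,20,0,0,30,0,20,0,0,0,0,20]'; python3 -m pendant '[0,-28,5,0,20,0,-28,0,0,20,0,-28,0,0,20,0,-28,0,0,20,0,-28,0,0,20,0,-28,0,0,20,0,-28,0,0,20,0,-28,0,0,20,0,-20,0,0,20,0,-10,0,0,20,0,0,0,0,20]'
```

```text
time: 4.0
tool_pos: [516.9, 201.6, 239.6]
tcp_rot: [-180.0, -0.0, 172.6]
ft_force: [2.0, 0.3, -1.1]
finger_gap: 26.9
time: 4.92
tool_pos: [512.6, -60.9, 247.4]
tcp_rot: [179.8, -0.0, 172.9]
ft_force: [0.6, 0.3, -2.7]
finger_gap: 27.2
```

```bash
python3 -m pendant '[1,-20,-5,0,20,1,-18,-5,0,20,0,-5,0,0,20,0,0,0,0,20]'; python3 - <<'E'
from h import *
for n in('scene','top','wrist'):
    s=snap(n,n+'2')
s=dict(np.load('pics/top2.npz')); W=cloud(s); im=s['frame']
w=cv2.resize(np.load('pics/scene2.npz')['frame'][60:280,60:280],None,fx=2.7,fy=2.7); cv2.imwrite('pics/sc2.png',w)
E
```

```text
time: 5.25
tool_pos: [514.3, -102.1, 236.6]
tcp_rot: [179.7, -0.1, 172.9]
ft_force: [-0.3, 0.1, -2.6]
finger_gap: 27.2
```

View pics/sc2.png

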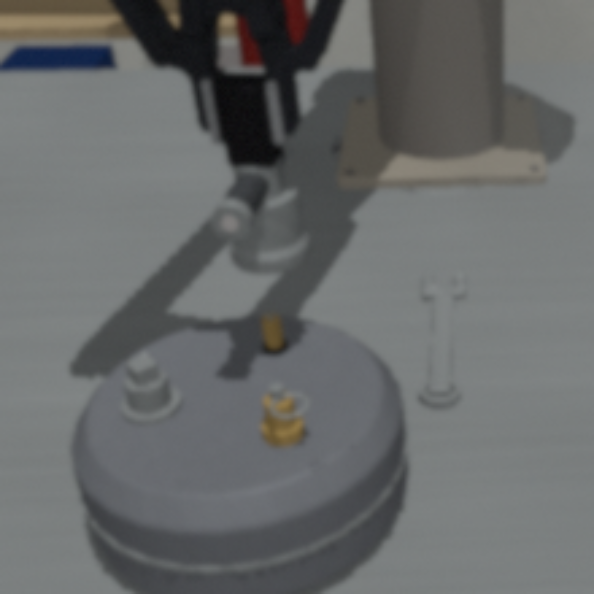

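View pics/wrist2.png

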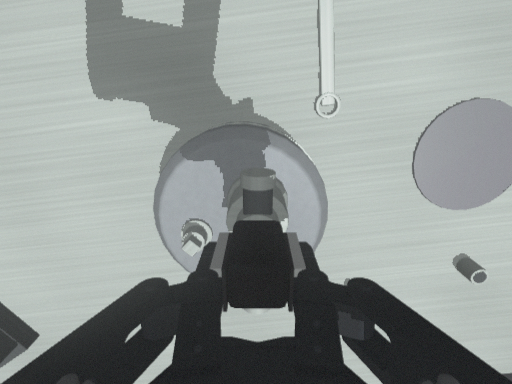

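View pics/top2.png

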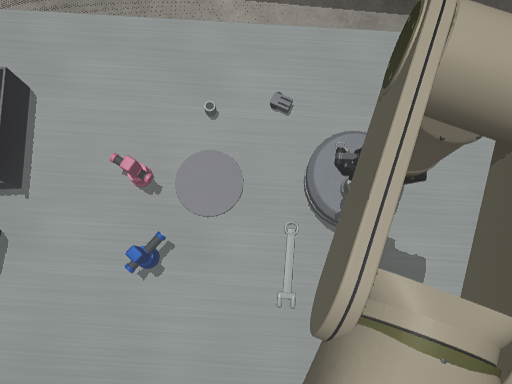

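```bash
cat > m.py <<'E'
from h import *
from scipy.optimize import least_squares
def fitc(w,r):
    f=lambda p:np.hypot(w[:,0]-p[0],w[:,1]-p[1])-r
    q=least_squares(f,[w[:,0].mean()-r*.5,w[:,1].mean()],loss='soft_l1'); return q.x,np.sqrt((q.fun**2).mean())
E
python3 - <<'E'
from m import *
s=dict(np.load('pics/scene2.npz')); W=cloud(s)
w=W[100:165,135:180].reshape(-1,3); w=w[(w[:,0]<560)&(w[:,0]>480)]
for z in range(150,200,4):
    k=w[(w[:,2]>=z)&(w[:,2]<z+4)]
    if len(k): print(z,len(k),np.percentile(k,[3,97],axis=0).round(1).tolist())
a=[]
for z0,z1 in((162,168),(158,168)):
    k=w[(w[:,2]>z0)&(w[:,2]<z1)]; print('cup',fitc(k,24),len(k))
W0=[]
for f in('scene0','scene2'):
    V=cloud(dict(np.load(f'pics/{f}.npz')))[170:196,150:172].reshape(-1,3)
    k=V[(V[:,2]>98)&(V[:,2]<112)&(V[:,0]<540)]; print('stem',fitc(k,6),k.min(0),k.max(0),len(k))
s=dict(np.load('pics/top2.npz')); im=s['frame'].astype(int); d=im[...,2]-im[...,1]
m=(d>-3)&(np.arange(512)[None]<255)&(np.arange(512)[None]>160)
m[:135]=0;m[230:]=0;m=cv2.morphologyEx(m.astype(np.uint8),cv2.MORPH_OPEN,np.ones((3,3)))
c=max(cv2.findContours(m,0,1)[0],key=cv2.contourArea); (u,v),r=cv2.minEnclosingCircle(c); print(u,v,r,cloud(s)[int(round(v)),int(round(u))])
E
```

```text
158 29 [[523.3, -120.0, 159.6], [537.8, -80.1, 161.9]]
162 62 [[521.3, -121.4, 162.0], [538.4, -80.0, 165.8]]
166 70 [[514.8, -124.0, 166.3], [539.1, -78.7, 169.9]]
170 91 [[514.8, -122.3, 170.1], [537.4, -80.1, 173.9]]
174 62 [[516.0, -119.6, 174.1], [535.3, -81.6, 177.9]]
178 49 [[520.4, -114.3, 178.4], [536.3, -81.9, 181.9]]
182 46 [[519.3, -110.8, 182.2], [536.7, -82.0, 185.9]]
186 44 [[514.6, -107.4, 186.3], [535.8, -81.5, 189.5]]
190 48 [[515.6, -105.2, 190.1], [535.2, -81.5, 193.8]]
194 43 [[518.1, -104.4, 194.0], [536.2, -81.9, 197.6]]
198 37 [[515.2, -101.0, 198.3], [536.4, -81.5, 202.0]]
cup (array([ 513.67440074, -102.12253202]), np.float64(0.9494228467968261)) 89
cup (array([ 513.45658302, -102.09573603]), np.float64(0.9129330408002785)) 118
stem (array([ 514.62586257, -108.91515989]), np.float64(0.8494794828821918)) [ 514.69445236 -114.28397227   98.69500582] [ 522.20048187 -102.63381605  111.79105885] 47
stem (array([ 514.60756959, -108.72083032]), np.float64(0.8270970219602569)) [ 512.56039743 -114.51843178   98.2426802 ] [ 522.42571963 -102.89875176  111.94239881] 49
208.67568969726562 182.7357177734375 33.998321533203125 [545.52648678 179.58636742   1.83306788]
```

```bash
python3 -m pendant '[1,-4,-10,0,20,0,-2,-10,0,20,0,0,-5,0,20,0,0,0,0,20]'
```

```text
time: 5.73
tool_pos: [516.2, -104.5, 210.1]
tcp_rot: [179.6, 0.0, 173.2]
ft_force: [0.1, 0.2, -3.2]
finger_gap: 27.4
```

```bash
python3 -m pendant '[-1,-4,-5,0,20,0,0,0,0,20]'; python3 -m pendant '[0,0,0,0,20]'
```

```text
time: 5.9
tool_pos: [514.6, -108.1, 203.5]
tcp_rot: [179.6, -0.1, 173.3]
ft_force: [-0.4, 1.7, -4.1]
finger_gap: 27.4
time: 5.98
tool_pos: [514.5, -108.2, 203.3]
tcp_rot: [179.6, -0.1, 173.2]
ft_force: [0.5, 0.2, -2.4]
finger_gap: 27.3
```

```bash
python3 -m pendant '[0,0,-8,0,20,0,0,-8,0,20,0,0,0,0,20]'; python3 -m pendant '[0,0,-6,0,20,0,0,0,0,20]'
```

```text
time: 6.23
tool_pos: [514.8, -108.5, 186.5]
tcp_rot: [179.6, -0.0, 173.2]
ft_force: [-0.6, -0.1, -3.4]
finger_gap: 27.4
time: 6.4
tool_pos: [514.6, -108.4, 179.3]
tcp_rot: [179.6, -0.1, 173.2]
ft_force: [-0.3, 0.6, -3.8]
finger_gap: 27.0
```

```bash
python3 -m pendant '[0,0,-5,0,20,0,0,0,0,20]'; python3 -m pendant '[0,0,-4,0,20,0,0,0,0,20]'
```

```text
time: 6.57
tool_pos: [514.8, -108.4, 174.2]
tcp_rot: [179.6, -0.0, 173.2]
ft_force: [-1.4, 1.0, -0.1]
finger_gap: 27.5
time: 6.73
tool_pos: [515.6, -108.6, 170.8]
tcp_rot: [179.6, 0.1, 173.2]
ft_force: [-0.7, 0.1, 0.2]
finger_gap: 27.3
```

Force is rising as the disc compresses. I continue to rim contact in small steps.

```bash
python3 -m pendant '[0,0,-2.5,0,20,0,0,0,0,20]'; python3 -m pendant '[0,0,-2,0,20,0,0,0,0,20]';  python3 - <<'E'
from h import *
s=snap('scene','scene3'); cv2.imwrite('pics/sc3.png',cv2.resize(s['frame'][100:260,80:240],None,fx=3.7,fy=3.7,interpolation=cv2.INTER_CUBIC))
E
```

```text
time: 6.9
tool_pos: [516.1, -108.9, 169.0]
tcp_rot: [179.7, 0.2, 173.2]
ft_force: [0.1, -0.2, 0.4]
finger_gap: 27.2
time: 7.07
tool_pos: [516.4, -108.9, 167.6]
tcp_rot: [179.7, 0.2, 173.2]
ft_force: [-0.4, -0.5, 1.0]
finger_gap: 27.3
```

View pics/sc3.png

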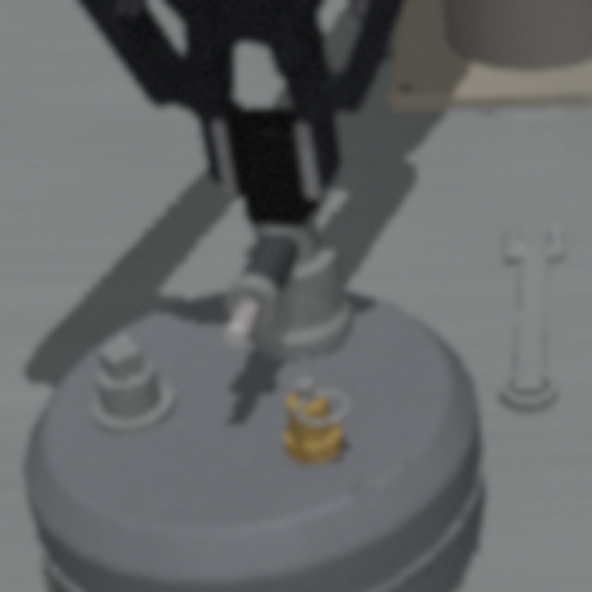

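The white rod is out at (240,320) and the stem is inside the cup. I press a little more until the rim seats.

```bash
python3 -m pendant '[0,0,-2,0,20,0,0,0,0,20]'; python3 -m pendant '[0,0,-2,0,20,0,0,0,0,20]'
```

```text
time: 7.28
tool_pos: [516.8, -109.1, 167.1]
tcp_rot: [179.7, 0.3, 173.2]
ft_force: [-0.9, -1.4, 2.1]
finger_gap: 27.4
time: 7.45
tool_pos: [517.7, -109.3, 167.4]
tcp_rot: [179.7, 0.5, 173.2]
ft_force: [0.7, -0.3, 1.8]
finger_gap: 27.4
```

```bash
python3 -m pendant '[-1,0,-4,0,20,-1,0,-2,0,20,0,0,-2,0,20]'; python3 - <<'E'
from m import *
s=snap('scene','scene4'); cv2.imwrite('pics/sc4.png',cv2.resize(s['frame'][150:210,110:190],None,fx=9,fy=9,interpolation=cv2.INTER_CUBIC))
W=cloud(s); im=s['frame'].astype(int)
w=W[170:200,150:180].reshape(-1,3); w=w[(w[:,0]<545)&(w[:,2]>94)&(w[:,2]<104)]; print('cup',fitc(w,24),len(w))
sub=im[170:198,135:152].sum(2); 
for v in range(172,200,2): print(v,[ (int(im[v,u].sum()),W[v,u].round(0).tolist()) for u in range(140,150,2)])
E
```

```text
time: 7.7
tool_pos: [519.1, -109.8, 166.6]
tcp_rot: [179.8, 1.0, 173.2]
ft_force: [-9.9, 2.7, 19.3]
finger_gap: 27.3
cup (array([ 517.85670355, -109.96069161]), np.float64(1.229530053180504)) 151
172 [(395, [318.0, -195.0, -1.0]), (395, [318.0, -190.0, -1.0]), (381, [320.0, -185.0, 0.0]), (289, [525.0, -128.0, 132.0]), (199, [556.0, -117.0, 153.0])]
174 [(396, [328.0, -193.0, 0.0]), (390, [330.0, -188.0, 1.0]), (359, [326.0, -184.0, -2.0]), (250, [559.0, -120.0, 151.0]), (230, [561.0, -116.0, 152.0])]
176 [(391, [335.0, -192.0, -1.0]), (381, [336.0, -187.0, 0.0]), (359, [334.0, -183.0, -2.0]), (359, [571.0, -117.0, 155.0]), (360, [571.0, -114.0, 155.0])]
178 [(347, [343.0, -190.0, -1.0]), (334, [344.0, -186.0, 0.0]), (338, [575.0, -120.0, 154.0]), (349, [574.0, -117.0, 153.0]), (366, [574.0, -114.0, 153.0])]
180 [(235, [484.0, -152.0, 90.0]), (280, [576.0, -123.0, 151.0]), (287, [575.0, -120.0, 151.0]), (310, [576.0, -117.0, 151.0]), (313, [575.0, -114.0, 150.0])]
182 [(240, [492.0, -150.0, 90.0]), (285, [573.0, -124.0, 146.0]), (322, [576.0, -121.0, 147.0]), (410, [577.0, -117.0, 14
[... 593 characters left out ...]
0, 147.0]), (339, [595.0, -115.0, 146.0]), (258, [531.0, -129.0, 100.0])]
192 [(378, [600.0, -123.0, 146.0]), (410, [600.0, -120.0, 146.0]), (411, [600.0, -117.0, 146.0]), (325, [597.0, -115.0, 143.0]), (247, [531.0, -129.0, 96.0])]
194 [(365, [600.0, -123.0, 142.0]), (383, [600.0, -120.0, 142.0]), (375, [601.0, -117.0, 143.0]), (324, [529.0, -134.0, 90.0]), (251, [529.0, -130.0, 90.0])]
196 [(340, [535.0, -143.0, 91.0]), (350, [534.0, -140.0, 90.0]), (344, [534.0, -137.0, 90.0]), (292, [535.0, -133.0, 91.0]), (211, [534.0, -130.0, 90.0])]
198 [(338, [539.0, -142.0, 89.0]), (335, [542.0, -138.0, 91.0]), (327, [540.0, -135.0, 90.0]), (255, [540.0, -132.0, 90.0]), (198, [540.0, -129.0, 90.0])]
```

View pics/sc4.png

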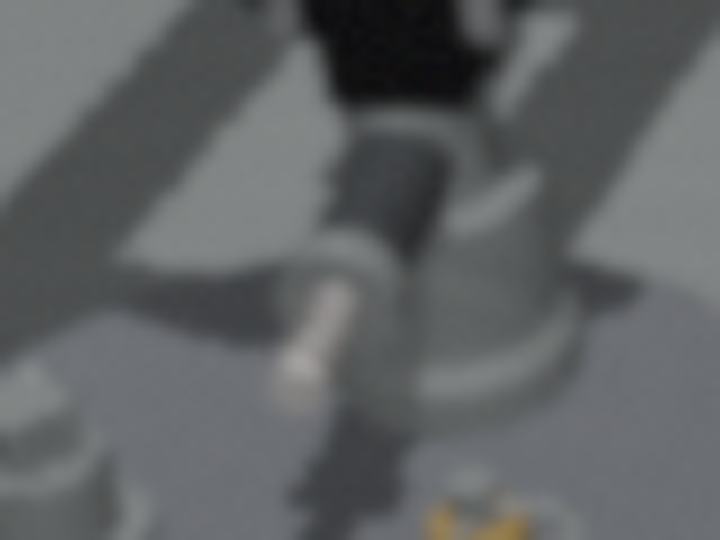

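The rim is seated: 19 N contact, and the rod tip is at x≈600 against a barrel end of ≈574, so about 26 mm out. Now I hold with light pressure.

```bash
python3 -m pendant '[-0.5,0,-1,0,20,-0.5,0,-1,0,20,-0.5,0,-1,0,20,-0.5,0,-1,0,20,-0.5,0,-1,0,20,-0.5,0,-1,0,20]'; python3 - <<'E'
from h import *
s=snap('scene','scene5');W=cloud(s); print(np.nanmax(W[182:197,139:147,0][W[182:197,139:147,2]>138]))
E
python3 -m pendant '[-0.5,0,-1,0,20,-0.5,0,-1,0,20,-0.5,0,-1,0,20,-0.5,0,-1,0,20,-0.5,0,-1,0,20,-0.5,0,-1,0,20,0,0,-1,0,20,0,0,-1,0,20]'; python3 - <<'E'
from m import *
s=snap('scene','scene6');W=cloud(s); print(np.nanmax(W[182:197,139:147,0][W[182:197,139:147,2]>138]))
w=W[170:200,150:180].reshape(-1,3); w=w[(w[:,0]<545)&(w[:,2]>94)&(w[:,2]<104)]; print('cup',fitc(w,24),len(w))
E
```

```text
time: 8.25
tool_pos: [518.5, -109.7, 166.6]
tcp_rot: [179.8, 1.5, 173.3]
ft_force: [-2.7, 1.5, 10.7]
finger_gap: 27.4
600.9284514903693
time: 8.97
tool_pos: [518.5, -109.7, 166.6]
tcp_rot: [179.8, 2.0, 173.3]
ft_force: [-6.2, 1.8, 11.9]
finger_gap: 27.4
601.0556961746124
cup (array([ 518.10806626, -110.03627456]), np.float64(1.350543613853306)) 152
```

Held for about 1.5 s with the rod steady. I lift off and return to the mat.

```bash
python3 -m pendant '[0,0,5,0,20,0,0,10,0,20,0,0,20,0,20,0,0,25,0,20,0,0,25,0,20,0,0,0,0,20]'; python3 -m pendant '[3,28,0,0,20,3,28,0,0,20,3,28,0,0,20,3,28,0,0,20,3,28,0,0,20,3,28,0,0,20,3,28,0,0,20,3,28,0,0,20,0,28,0,0,20,0,15,0,0,20,0,0,0,0,20]'
```

```text
time: 9.52
tool_pos: [515.3, -108.7, 251.1]
tcp_rot: [179.7, 1.6, 173.3]
ft_force: [1.2, 0.3, -1.8]
finger_gap: 27.6
time: 10.43
tool_pos: [534.7, 168.4, 239.8]
tcp_rot: [179.9, 0.9, 173.0]
ft_force: [0.2, -0.1, -2.2]
finger_gap: 27.4
```

```bash
python3 -m pendant '[6,5,-20,0,20,6,2,-25,0,20,0,0,-25,0,20,0,0,-25,0,20,0,0,-20,0,20,0,0,-15,0,20,0,0,0,0,20]'
```

```text
time: 11.02
tool_pos: [543.7, 173.1, 98.9]
tcp_rot: [-179.9, 0.7, 173.1]
ft_force: [-0.8, 0.3, -3.6]
finger_gap: 27.6
```

```bash
python3 -m pendant '[1,4,-7,0,20,0,1,-4,0,20,0,0,0,0,20]';python3 -m pendant '[0,0,-3,0,20,0,0,0,0,20]'; python3 - <<'E'
from h import *
s=snap('scene','scene7'); cv2.imwrite('pics/sc7.png',cv2.resize(s['frame'][130:280,260:420],None,fx=4,fy=4,interpolation=cv2.INTER_CUBIC))
E
```

```text
time: 11.27
tool_pos: [544.0, 176.8, 86.2]
tcp_rot: [-179.9, 0.5, 173.0]
ft_force: [-0.7, -0.6, -2.9]
finger_gap: 27.2
time: 11.43
tool_pos: [545.1, 177.0, 84.5]
tcp_rot: [-179.9, 0.7, 173.1]
ft_force: [-0.1, -0.1, -2.3]
finger_gap: 27.4
```

View pics/sc7.png

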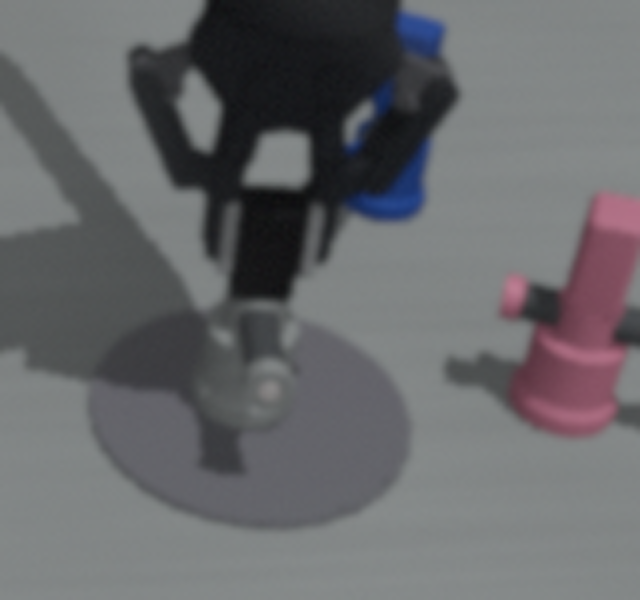

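The gauge is just above the mat and upright, with the rod retracted, and the mat's edges are well clear of the cup. I lower it to contact.

```bash
python3 -m pendant '[0,0,-2,0,20,0,0,0,0,20]';python3 -m pendant '[0,0,-2,0,20,0,0,0,0,20]';python3 -m pendant '[0,0,-1,0,20,0,0,0,0,20]'
```

```text
time: 11.65
tool_pos: [546.8, 177.4, 84.7]
tcp_rot: [-180.0, 0.9, 173.1]
ft_force: [0.5, 0.2, -1.9]
finger_gap: 27.4
time: 11.82
tool_pos: [547.5, 177.6, 83.6]
tcp_rot: [180.0, 1.0, 173.1]
ft_force: [-0.3, 0.3, -2.9]
finger_gap: 27.4
time: 11.98
tool_pos: [547.7, 177.7, 82.8]
tcp_rot: [180.0, 1.0, 173.1]
ft_force: [-0.0, 0.6, -3.6]
finger_gap: 27.6
```

```bash
python3 -m pendant '[0,0,-1.5,0,20,0,0,0,0,20]';python3 -m pendant '[0,0,-1.5,0,20,0,0,0,0,20]';python3 -m pendant '[0,0,-1.5,0,20,0,0,0,0,20]'
```

```text
time: 12.15
tool_pos: [547.8, 177.7, 81.3]
tcp_rot: [180.0, 1.0, 173.1]
ft_force: [0.9, 0.7, -3.3]
finger_gap: 27.1
time: 12.32
tool_pos: [548.5, 177.9, 80.9]
tcp_rot: [180.0, 1.1, 173.1]
ft_force: [-0.8, 0.3, -3.3]
finger_gap: 27.3
time: 12.48
tool_pos: [549.4, 178.0, 80.9]
tcp_rot: [179.9, 1.2, 173.1]
ft_force: [-0.2, 0.2, -3.5]
finger_gap: 27.0
```

```bash
python3 -m pendant '[0,0,-3,0,20,0,0,0,0,20]'
```

```text
time: 12.65
tool_pos: [551.2, 178.3, 81.3]
tcp_rot: [179.9, 1.4, 173.1]
ft_force: [0.3, 0.1, -2.6]
finger_gap: 27.5
```

```bash
python3 - <<'E'
from m import *
s=snap('scene','scene8'); cv2.imwrite('pics/sc8.png',cv2.resize(s['frame'][180:260,290:370],None,fx=7,fy=7,interpolation=cv2.INTER_CUBIC))
W=cloud(s)
w=W[180:250,300:345].reshape(-1,3); w=w[(w[:,2]>8)&(w[:,2]<15)]; print('cup',fitc(w,24),len(w))
for v in range(222,246,2): print(v,W[v,320].round(1))
print(sensors.sense()['joint_pos'])
E
```

```text
cup (array([551.08303258, 178.46624867]), np.float64(0.9414135989718201)) 83
222 [568.2 167.2  44.4]
224 [568.9 167.5  40.3]
226 [568.6 168.1  35.3]
228 [571.7 167.7  33.4]
230 [570.1 168.7  27.1]
232 [570.  169.3  22.2]
234 [570.4 169.8  17.7]
236 [nan nan nan]
238 [572.1 170.3   9.4]
240 [572.7 170.7   5. ]
242 [575.3 170.4   2.6]
244 [581.  169.1   3.2]
[ 13.08256345   9.97414959  98.70237993  -0.38459376  69.90239281
 -69.86266172]
```

View pics/sc8.png

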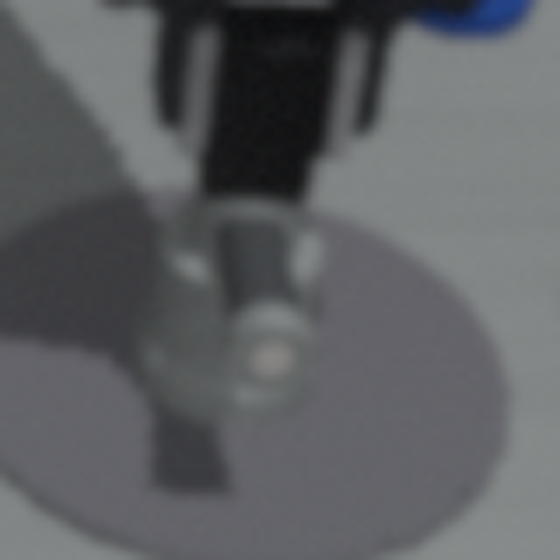

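The rim is within about 1 mm of the mat, at (551,178). I make one more nudge, compensating the x drift.

```bash
python3 -m pendant '[-2,0,-3,0,20,-1,0,-2,0,20]'
```

```text
time: 12.87
tool_pos: [551.4, 178.4, 80.5]
tcp_rot: [179.8, 1.8, 173.1]
ft_force: [-7.4, -3.2, 16.6]
finger_gap: 27.1
```

Contact. I relax, then open gradually.

```bash
python3 -m pendant '[0,0,0,0,20,0,0,0,0,20]'; python3 -m pendant '[0,0,0,0,30,0,0,0,0,33,0,0,0,0,40,0,0,0,0,50,0,0,0,0,60,0,0,0,0,65,0,0,0,0,65]'
```

```text
time: 13.03
tool_pos: [551.5, 178.4, 80.8]
tcp_rot: [179.8, 1.9, 173.1]
ft_force: [0.3, -0.3, -2.5]
finger_gap: 27.3
time: 13.62
tool_pos: [551.0, 178.5, 79.0]
tcp_rot: [179.8, 1.8, 173.1]
ft_force: [-0.9, 0.0, -0.2]
finger_gap: 64.8
```

```bash
python3 -m pendant '[0,0,10,0,65,0,0,20,0,65,0,0,25,0,65,0,0,30,0,65,0,0,30,0,65,0,0,20,0,65,0,0,0,0,65]'; python3 - <<'E'
from m import *
s=snap('scene','scene9'); cv2.imwrite('pics/sc9.png',cv2.resize(s['frame'][130:280,260:420],None,fx=4,fy=4,interpolation=cv2.INTER_CUBIC))
W=cloud(s); w=W[160:250,300:350].reshape(-1,3)
k=w[(w[:,2]>8)&(w[:,2]<15)]; print('cup',fitc(k,24)); k=w[(w[:,2]>85)&(w[:,2]<125)&(w[:,0]<580)]; print('grip',k.min(0),k.max(0))
E
```

```text
time: 14.2
tool_pos: [547.3, 177.6, 221.4]
tcp_rot: [179.9, 1.5, 173.1]
ft_force: [0.0, 0.0, 0.5]
finger_gap: 65.1
cup (array([550.99703465, 179.16224757]), np.float64(79.08186508677842))
grip [540.96006441 163.47720694  85.00448662] [566.37272444 192.71780574 118.58318176]
```

View pics/sc9.png

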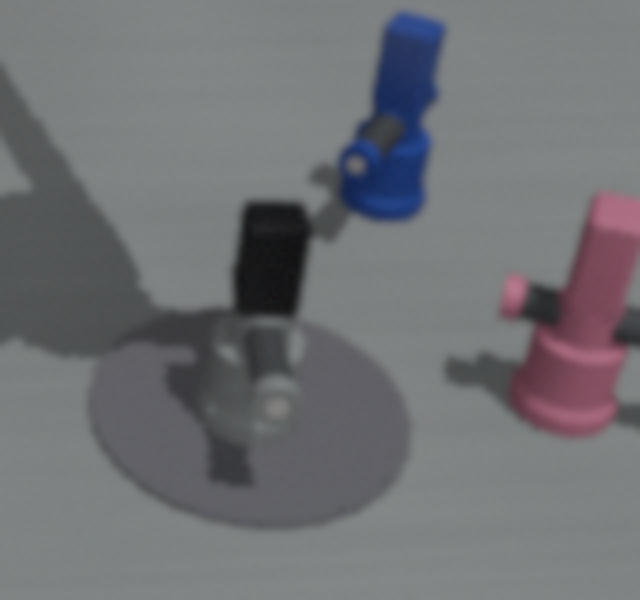

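The gauge stands upright near the mat's centre, with the rod retracted and the gripper clear above it.

```bash
python3 -m pendant '[0,0,0,0,65,0,0,0,0,65]'; python3 -c "
from bench import job
print(job.hand_in())"
```

```text
time: 14.42
tool_pos: [546.9, 177.5, 219.9]
tcp_rot: [179.9, 1.5, 173.1]
ft_force: [0.0, -0.6, 0.8]
finger_gap: 65.1
the job is handed in; nothing more can be done
None
```

I pushed the gauge down over the slender brass valve stem until its rim seated on the reservoir's top, held it there, and put it back on the mat. I then let go and handed the job in at about 14.4 s.

- **Reading:** The white rod stood about 26 mm out of the barrel. Pictures during and at the end of the hold showed the same rod position, and I held it for about 1.5 s. The reading is from camera depth, so it is good to a couple of millimetres.
- **Forces:** The most I read at the wrist was about 22 N while pressing and about 18 N setting the gauge down.
- **Final check:** The last picture shows the gauge upright near the mat's centre, with its rod retracted. The gripper was open and about 100 mm clear above it. No other fitting was pressed, and the blue and pink look-alikes were untouched.
- **What disagreed:**
  - The arm crept about 4 mm in +x and tilted up to 2° while pressing. The cup has about 13 mm of room round the stem, so the stem stayed inside it.
  - It crept and tilted the same way on set-down, where small downward steps stalled about 1 mm above the mat. A slightly larger step made contact.
  - My last circle fit of the cup's position after release failed. I judged the final placing from the picture and from the grip's height, whose top was at about 118 mm against 117 mm expected.

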